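# Index the gauging table to the next face

### The arm

A 7-joint arm with a two-finger parallel gripper is mounted at the origin on a cart in front of the work surface, level with it; the furniture and walls round the work are solid. World frame = base frame: x ahead of the robot, y to its left, z up, the work surface at z = 0. Lengths are in m, angles in degrees, forces in N, time in s.
With the tool pointing down it reaches from about 0.425 to 0.875 m from the base axis. Payload 4.7 kg.
Tool frame: the origin (TCP) lies at the very end of the fingers, on their centre line; the grasp point (between the pads) lies 19 mm behind it; z points along the fingers, y is the line along which they close (so a half turn about z gives the same grasp; the last joint's range is limited). The gripper opens to 85 mm and grips with 20 to 120 N. Pads are 22 mm wide; open, the fingers measure 114 mm over their backs; the gripper's body (76 mm by 85 mm) begins 54 mm behind the grasp point. The pads swing forward as they close: fully open they stand 13 mm farther back than shut.
Start: joints at [68.302, 18.392, -4.016, 83.108, 1.295, 78.541, -3.26], TCP at [0.249, -0.601, 0.231] pointing down, gripper open.
Joint ranges: [-163.93, 163.93], [-17.29, 119.83], [-79.2, 71.16], [3.27, 140.29], [-89.18, 269.18], [5.43, 117.66], [-154.24, 154.24]. Speed limits (degrees/s): [147.25, 147.25, 180, 180, 180, 180, 180].

### API

Orientations are given as [roll, pitch, yaw] about the fixed x, y, z axes, in that order (R = Rz(yaw) Ry(pitch) Rx(roll)).
In Python, from workcell import env gives the robot as it stands. The module is installed in compiled form; this text tells all that it offers.
- The arm moves only by the shell command python3 -m crank 'ROWS'. ROWS is JSON, one flat list of numbers, 7 for each row, row after row: the turn, a rotation vector about the tool's x, y, z normalised to -1 to 1, where 1 is 0.1 rad, then the shift along the tool's x, y, z normalised to -1 to 1, where 1 is 4 cm, then the closure, from 0 (fully open) to 1 (shut). In form: [ax, ay, az, dx, dy, dz, gripper, ax, ay, az, dx, dy, dz, gripper, ...]. A call has exactly 8 rows; each row shifts and turns the commanded pose from where the row before left it, along the tool's axes as they then stand; what a row does not reach is not made up. A row lasts 1/10 s, in which the tool goes at most 50 mm and 8.59 degrees, less where a joint would pass 70% of its speed; a pose out of reach is approached as far as the arm can. A call with a number of a shift or a turn outside -1 to 1 is refused whole. A call with a gripper value outside its range is refused whole. The fingers move at their own pace and stop on an object; the grip force is fixed at half the most. Time passes only in rows, so rows that do not move let the fingers close, or fill a call up. It gives the time, the measured TCP pose, the force, the opening and the grip force at its end, in the units of the state.
- env.observe(): the state, without advancing time (a new reading comes with each control period).
- env.grab_frame(name): name is "scene" or "top"; returns a dict with "image" (384x512x3 uint8, red, green, blue), "fx", "fy", "cx", "cy" (pixels), "k1" (the pictures are not rectified: a ray, as slopes to the right and down, at radius r is drawn at 1 + k1 r^2 times it, then the intrinsics apply), "eye" and "rotation" of the camera in the world. Camera axes: x right, y down, z forward; pixel columns grow to the right and rows downward; lengths in m; the calibration is good to about 2 mm. A picture is of the moment at which its call begins. There is no depth.
- env.sign_off(): hands the job in; it is judged then, once.
The state is a dict: "clock": time; "joints": joint angles; "qvel": joint speeds; "tau": joint torques, N m; "ee_pos": TCP position; "eef_rot": TCP orientation; "ft_force": force on the tool from outside, world axes, zero at the start; "moment": the same for the moment, N m; "gripper_width": finger opening in m; "gripper_force": force on a finger pad.
Only numpy, scipy, OpenCV 4.12 (cv2) and the standard library are available. Lean on these libraries where they do the work, as an engineer would, in place of code of your own. Each camera call takes 0.05 s, during which the arm holds its last target. There are 200 camera calls.

### The job

The grey terminal block clamped on the small indexing table has been gauged on one face and its next face is due. Push the blue gauge slide by its post fully back against its stop, push the turntable round by its pins a quarter turn counter-clockwise (seen from above) until it clicks into the very next detent and no farther, then push the slide forward again until the brass spring feeler bears gently on the new face, and leave it bearing there. Never ram or bend the feeler (no more than about 10 N on it), and leave the other things on the bench where they are.

Things in the scene. Friction and masses are not known exactly. Their poses are not given: they have to be found in the camera images.
- gauge_base: grey base plate, 330 x 150 x 12 mm, fixed to the bench. Origin: on the bench, under the turntable's axis. z up; its +x axis runs from the turntable's axis along the middle of the plate, below the gauge slide (the plate extends from x = -90 to +240 mm). The gauge slide runs along this x axis at y = 0
- index_table (a joint): angle (rad) of the round aluminium turntable about the base's z axis: about 0 in its first detent, grows counter-clockwise from above; next detent at +1.571. Leaving a detent, and entering the next over its crest (0.2 rad before the centre), takes 5 to 7 N at a pin; past the crest the table snaps to the centre by itself. Between detents it stays where it is left
- pin_top (a point): centre of the top of one of the table's four upright steel push pins (12 mm diameter, on a circle of 62 mm radius, tops 63 mm and table top 45 mm above the bench; table radius 75 mm). At joint 0 the pins stand at 45, 135, 225 and 315 degrees from the base's x axis; this one is at 135, on the side away from the slide
- clamp_centre (a point): middle of the table top, 45 mm above the bench. Here the grey block (36 x 58 mm at its foot, top 101 mm above the bench) is clamped up to 8 mm off centre, so the new face will stand 10 to 26 mm from the axis: not known beforehand. Block and clamp sweep a circle of 40 mm radius as the table turns
- gauge_slide (a joint): travel (m) of the blue gauge slide: 0 = fully back on its stop (away from the table), grows towards the table, up to 0.058. Stays where it is left; needs about 5 N to move
- post_top (a point): centre of the top of the upright post (14 mm diameter, red cap 16 mm) on the gauge slide, 120 mm above the bench; at travel 0 it stands 160 mm from the table's axis along the base's x axis. The post is free from 77 mm above the bench upwards; an arm and barrel (14 mm wide, top 78 mm above the bench) run from it towards the table and carry the feeler
- feeler: brass spring feeler, 8 mm diameter, pointing at the table's axis, 71 mm above the bench. Origin: its tip, 102 mm nearer to the table's axis than the post when not pressed in. It gives up to 7 mm on touching (1.5 N at first touch, 4 N at the end of its give, then hard)
- spare_block: bystander: loose grey terminal block, 36 x 58 x 48 mm; origin under its centre
- paste_jar: bystander: jar with black lid, 48 mm diameter, 38 mm high; origin under its centre
- tape_roll: bystander: black roll of tape, 62 mm diameter, 19 mm high; origin under its centre
- red_screwdriver: bystander: red screwdriver, 151 mm long; origin under its centre

How it is judged (in metres and radians):
On the way, in this order (a step that is already met when the one before it is completed fails the run):
1. the gauge slide is fully back on its stop (within 5 mm), the table still in its first detent (value of joint gauge_slide below 0.005 m and value of joint index_table between -0.15 and 0.15 rad), for 0.2 s.
2. the table has come to rest in the next detent counter-clockwise, with the slide still back (value of joint index_table between 1.5 and 1.64 rad and velocity of joint index_table between -0.05 and 0.05 rad/s and value of joint gauge_slide below 0.012 m), for 0.2 s.
At the end, for the whole second after the job is handed in: The table rests in the next detent (1.571 rad, within 0.07), the slide is forward and the feeler, at rest, bears on the block's new face with 0.5 to 8 N (value of joint index_table between 1.5 and 1.64 rad and value of joint gauge_slide above 0.028 m and contact force between feeler and anything else between 0.5 and 8 N and linear speed of feeler below 0.01 m/s); the robot touches nothing.
It fails at once if the feeler is pressed or struck with more than 12 N (contact force between feeler and anything else above 12 N).
It fails at once if the table is pushed past the next detent (beyond 1.85 rad) or turned backwards out of its detent (value of joint index_table above 1.85 rad or value of joint index_table below -0.3 rad).
It fails at once if a bystander is moved by more than 20 mm (distance of any of spare_block, paste_jar, tape_roll, red_screwdriver from where it was at the start of the episode above 0.02 m).
It also fails if it takes over 72 s, if anything falls off the work surface, if the arm or the gripper's body presses on something with over 40 N, if the wrist force passes 120 N, or if a joint passes its speed limit or range.

## Working session

There is one attempt and no reset: what is moved stays moved. The work goes in short steps, Python scripts to look and compute and a shell command to move; the robot and the scene stay as the last step left them, time stands still between calls to the robot, and variables do not carry over. Pictures are saved under pics/ and viewed, at most 10 in all, crops included, and the job is handed in when it is done.

```bash
mkdir -p pics; python3 - <<'E'
from workcell import env
import cv2,numpy as np
s=env.observe();print(s)
for n in("scene","top"):
    f=env.grab_frame(n);cv2.imwrite(f"pics/{n}0.png",f["image"][:,:,::-1])
    print(n,{k:(np.round(v,4).tolist()) for k,v in f.items() if k!="image"})
E
```

```text
{'clock': 0.0, 'joints': array([68.30416762, 18.4378259 , -4.01489537, 83.17587224,  1.29429656,
       78.53881946, -3.26048987]), 'qvel': array([ 0.01781377, -0.03935999,  0.0869525 , -0.05497071,  0.01458311,
        0.00659856, -0.02833709]), 'tau': array([-8.31978268e-04, -4.93588150e+01, -3.82529693e-01, -3.14335799e+01,
        1.29117089e-02,  1.12726487e-02, -8.44074890e-06]), 'ee_pos': array([ 0.24853063, -0.60003324,  0.23022887]), 'eef_rot': array([-1.79892682e+02,  5.23364901e-03,  2.25043744e+01]), 'ft_force': array([ 0.45724627,  0.62585945, -0.50525025]), 'moment': array([ 0.01572272, -0.02069727,  0.03049888]), 'gripper_force': 0.0, 'gripper_width': 0.08558454933104359}
scene {'fx': 348.5429, 'fy': 348.5429, 'cx': 253.4598, 'cy': 195.5223, 'k1': -0.0804, 'eye': [0.303, 0.3217, 0.7491], 'rotation': [-140.833, -0.3487, -143.2838]}
top {'fx': 442.8147, 'fy': 442.8147, 'cx': 258.403, 'cy': 188.4039, 'k1': 0.0212, 'eye': [0.4076, -0.1382, 1.2102], 'rotation': [-169.3786, 1.1503, -90.8463]}
```

View pics/scene0.png

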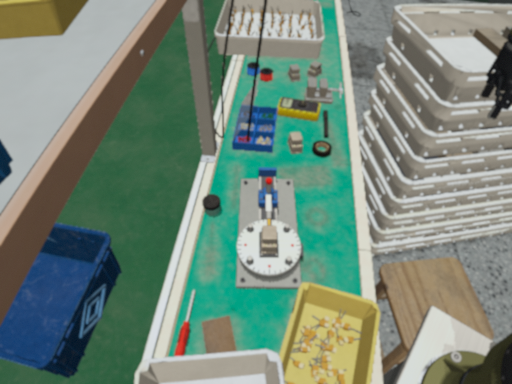

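View pics/top0.png

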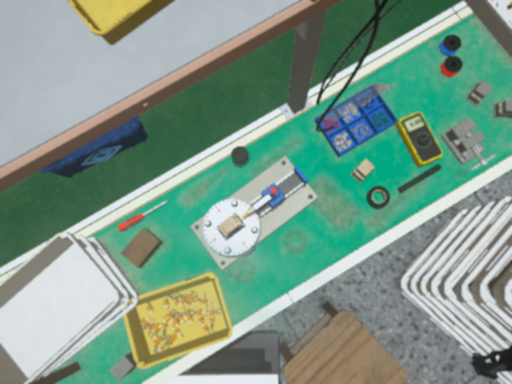

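The scene view shows the turntable near (268,248), the red cap at (268,182), the jar at (211,202) and the tape at (321,148). The top view shows the table at (231,227) and the red cap near (272,190), with the slide pointing up-right. Next I'll measure them.

```bash
cat > h.py <<'E'
from workcell import env
import cv2,numpy as np
from scipy.spatial.transform import Rotation as Ro
def cam(f):
    K=np.array([[f["fx"],0,f["cx"]],[0,f["fy"],f["cy"]],[0,0,1.]]);d=np.array([f["k1"],0,0,0,0.])
    return K,d,Ro.from_euler("xyz",f["rotation"],degrees=True).as_matrix(),np.array(f["eye"])
def ray(f,uv):
    K,d,R,e=cam(f);p=cv2.undistortPoints(np.array([[uv]],float),K,d)[0,0]
    v=R@[p[0],p[1],1];return e,v/np.linalg.norm(v)
def onz(f,uv,z):
    e,v=ray(f,uv);return e+v*(z-e[2])/v[2]
def proj(f,P):
    K,d,R,e=cam(f);Q=R.T@(np.array(P)-e);return cv2.projectPoints(Q[None],np.zeros(3),np.zeros(3),K,d)[0].ravel()
def blobs(m,amin=5):
    n,l,s,c=cv2.connectedComponentsWithStats(m.astype(np.uint8));return [(int(s[i,4]),c[i].round(1).tolist()) for i in range(1,n) if s[i,4]>=amin]
E
python3 - <<'E'
from h import *
F={n:env.grab_frame(n) for n in("scene","top")}
for n,f in F.items():
    im=f["image"].astype(int);r,g,b=im[...,0],im[...,1],im[...,2]
    print(n,"TCP px",proj(f,env.observe()["ee_pos"]))
    red=(r>140)&(g<80)&(b<80)
    for a,c in blobs(red): print("red",a,c,onz(f,c,.12).round(4))
    gray=cv2.cvtColor(f["image"],cv2.COLOR_RGB2GRAY)
    x0,y0,x1,y1=(228,160,308,296) if n=="scene" else (185,150,322,272)
    c=cv2.resize(f["image"][y0:y1,x0:x1],None,fx=4.2,fy=4.2,interpolation=cv2.INTER_CUBIC)
    cv2.imwrite(f"pics/{n}c.png",c[:,:,::-1])
    w=((im.min(2)>200)).astype(np.uint8);w[:y0]=0;w[y1:]=0;w[:,:x0]=0;w[:,x1:]=0
    cs=max(cv2.findContours(w,0,1)[0],key=cv2.contourArea);h=cv2.convexHull(cs)
    P=np.array([onz(f,p[0],.045)[:2] for p in h.astype(float)],np.float32)
    print("disc",cv2.minEnclosingCircle(P),cv2.fitEllipse(P))
E
```

```text
scene TCP px [485.08242298 110.13481133]
red 61 [265.9, 77.0] [ 0.8722 -0.5158  0.12  ]
red 32 [268.5, 180.1] [ 0.606  -0.1518  0.12  ]
red 227 [182.2, 339.1] [0.5114 0.2462 0.12  ]
disc ((0.5255452394485474, -0.04210158810019493), 0.07307393848896027) ((0.5254996418952942, -0.04168163612484932), (0.14411956071853638, 0.14464761316776276), 125.525390625)
top TCP px [491.94358834 346.82924672]
red 69 [446.0, 71.2] [ 0.9131 -0.6113  0.12  ]
red 7 [122.3, 228.4] [0.5179 0.2188 0.12  ]
disc ((0.5458719730377197, -0.06406836956739426), 0.1013038158416748) ((0.5404180288314819, -0.062143582850694656), (0.14614781737327576, 0.20541413128376007), 37.07435989379883)
```

View pics/topc.png

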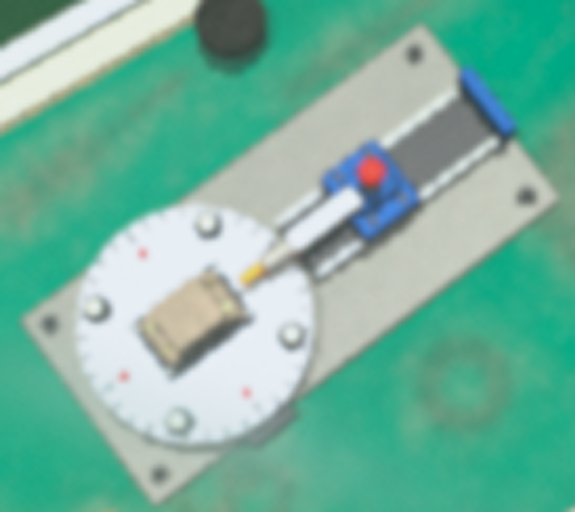

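View pics/scenec.png

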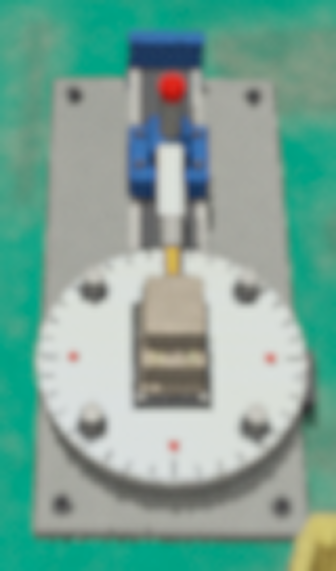

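The top crop shows the pins at (208,222), (96,306), (291,334) and (179,420), the cap at (372,170) and the plate corners. The scene crop shows the pin tops at about (95,286), (247,288), (92,415) and (258,416), with the cap at (172,86). The feeler tip sits just short of the block.

```bash
python3 - <<'E'
from h import *
F={n:env.grab_frame(n) for n in("scene","top")}
o={"top":(185,150),"scene":(228,160)}
def q(n,u,z): 
    return onz(F[n],((u[0]+.5)/4.2-.5+o[n][0],(u[1]+.5)/4.2-.5+o[n][1]),z)
for n,pins,cap,cor in (("top",[(208,222),(96,306),(179,420),(291,334)],(372,170),[(425,27),(556,197),(157,502),(22,320)]),
  ("scene",[(247,287),(258,414),(92,414),(94,285)],(172,87),[(56,79),(272,79),(305,537),(35,533)])):
    P=np.array([q(n,u,.063)[:2] for u in pins]);c=P.mean(0);C=q(n,cap,.12)[:2]
    print(n,"pins",P.round(4).tolist(),"ctr",c.round(4),"r",np.linalg.norm(P-c,axis=1).round(4))
    d=C-c;print("cap",C.round(4),"dist",np.linalg.norm(d).round(4),"ang",np.degrees(np.arctan2(d[1],d[0])).round(2))
    a=np.degrees(np.arctan2(*(P-c).T[::-1]));print("pin ang",a.round(1))
    K=np.array([q(n,u,.012)[:2] for u in cor]);print("plate",K.round(4).tolist(),[np.linalg.norm(K[i]-K[i-1]).round(3) for i in range(4)])
    for i,j in((0,3),(1,2)):
        e=K[i]-K[j];print("edge ang",np.degrees(np.arctan2(e[1],e[0])).round(2))
e,v=ray(F["top"],((372.5)/4.2-.5+185,(170.5)/4.2-.5+150));E,V=ray(F["scene"],(172.5/4.2-.5+228,87.5/4.2-.5+160))
A=np.stack([v,-V],1);t=np.linalg.lstsq(A,E-e,rcond=None)[0];print("cap tri",e+t[0]*v,E+t[1]*V)
f=F["top"]
print("jar",onz(f,(240,156),.038),"tape",onz(f,(377,197),.019),"spare",onz(f,(363,170),.048),"drv",onz(f,(122,228),.01))
E
```

```text
top pins [[0.5867, -0.0541], [0.5353, 0.0156], [0.4644, -0.0358], [0.5159, -0.1051]] ctr [ 0.5255 -0.0449] r [0.0618 0.0612 0.0618 0.061 ]
cap [ 0.6074 -0.1562] dist 0.1382 ang -53.7
pin ang [ -8.6  80.9 171.6 -99.1]
plate [[0.723, -0.1952], [0.6071, -0.2774], [0.4156, -0.0172], [0.5327, 0.0703]] [np.float64(0.327), np.float64(0.142), np.float64(0.323), np.float64(0.146)]
edge ang -54.37
edge ang -53.65
scene pins [[0.5124, -0.0964], [0.4632, -0.0324], [0.5335, 0.0203], [0.5821, -0.0458]] ctr [ 0.5228 -0.0386] r [0.0588 0.0599 0.0598 0.0597]
cap [ 0.6054 -0.1513] dist 0.1397 ang -53.74
pin ang [-100.2  174.1   79.7   -6.9]
plate [[0.7242, -0.1911], [0.6074, -0.2793], [0.4136, -0.011], [0.5314, 0.0741]] [np.float64(0.328), np.float64(0.146), np.float64(0.331), np.float64(0.145)]
edge ang -53.99
edge ang -54.16
cap tri [ 0.60860205 -0.15636098  0.11323574] [ 0.60867967 -0.15632958  0.11324944]
jar [ 0.71878901 -0.06892716  0.038     ] tape [ 0.60168286 -0.4384664   0.019     ] spare [ 0.67078195 -0.39866841  0.048     ] drv [0.5301882  0.25574027 0.01      ]
```

```bash
python3 -m crank '[0,0,-0.8,0,0,0,1, 0,0,-0.8,0,0,0,1, 0,0,-0.8,0,0,0,1, 0,0,0,0.86,-0.3,0,1, 0,0,0,0.86,-0.3,0,1, 0,0,0,0.86,-0.3,0,1, 0,0,0,0,0,0,1, 0,0,0,0,0,0,1]'
cat >> h.py <<'E'
C=np.array([.525,-.0435]);A=np.radians(-53.9);ex=np.array([np.cos(A),np.sin(A)]);ey=np.array([-ex[1],ex[0]])
def st(): 
    s=env.observe();p=s["ee_pos"];d=p[:2]-C;F=s["ft_force"]
    print("t",round(s["clock"],2),"base xy",(d@ex).round(4),(d@ey).round(4),"z",p[2].round(4),"rpy",s["eef_rot"].round(2),"Fb",(F[:2]@ex).round(2),(F[:2]@ey).round(2),F[2].round(2),"w",round(s["gripper_width"],4));return s
def to(bx,by,z):
    s=env.observe();R=Ro.from_euler("xyz",s["eef_rot"],degrees=True).as_matrix();t=C+bx*ex+by*ey
    print("tool delta/40mm",(R.T@(np.array([*t,z])-s["ee_pos"])/.04).round(3))
if __name__=="__main__":
    import sys
    st()
    if len(sys.argv)>1: to(*map(float,sys.argv[1:4]))
E
python3 h.py .098 0 .23
```

```text
clock: 1.1
ee_pos: [0.3114, -0.5099, 0.2317]
eef_rot: [180.0, 0.0, 36.4]
ft_force: [0.1, -0.7, 0.5]
gripper_width: -0.0
gripper_force: 0.0
t 1.1 base xy 0.251 -0.4474 z 0.2317 rpy [1.7996e+02 3.0000e-02 3.6390e+01] Fb 0.64 -0.31 0.51 w -0.0
tool delta/40mm [11.203 -3.77   0.034]
```

```bash
python3 -m crank '[0,0,0,0.86,-0.29,0,1, 0,0,0,0.86,-0.29,0,1, 0,0,0,0.86,-0.29,0,1, 0,0,0,0.86,-0.29,0,1, 0,0,0,0.86,-0.29,0,1, 0,0,0,0.86,-0.29,0,1, 0,0,0,0.86,-0.29,0,1, 0,0,0,0.86,-0.29,0,1]' >/dev/null
python3 -m crank '[0,0,0,0.86,-0.29,0,1, 0,0,0,0.86,-0.29,0,1, 0,0,0,0.86,-0.29,0,1, 0,0,0,0.86,-0.29,0,1, 0,0,0,0.86,-0.29,0,1, 0,0,0,0,0,0,1, 0,0,0,0,0,0,1, 0,0,0,0,0,0,1]' >/dev/null
python3 h.py .098 0 .092
```

```text
t 2.7 base xy 0.1008 -0.0035 z 0.231 rpy [1.7998e+02 8.0000e-02 3.6070e+01] Fb -0.23 0.03 0.26 w -0.0001
tool delta/40mm [ 0.092 -0.072  3.474]
```

```bash
python3 -m crank '[0,0,0,0.09,-0.07,0.6,1, 0,0,0,0,0,0.7,1, 0,0,0,0,0,0.7,1, 0,0,0,0,0,0.6,1, 0,0,0,0,0,0.5,1, 0,0,0,0,0,0.37,1, 0,0,0,0,0,0,1, 0,0,0,0,0,0,1]' >/dev/null
python3 h.py .098 0 .092
python3 - <<'E'
from h import *
a=env.grab_frame("scene")["image"][130:300,200:340];b=env.grab_frame("top")["image"][130:300,180:340]
c=np.hstack([cv2.resize(a,(400,486)),cv2.resize(b,(400,425))[:425] if 0 else cv2.resize(b,(400,486))])
cv2.imwrite("pics/p1.png",c[:,:,::-1])
E
```

```text
t 3.5 base xy 0.0971 0.0016 z 0.093 rpy [ 1.7997e+02 -1.0000e-02  3.6180e+01] Fb -0.37 0.4 0.9 w -0.0001
tool delta/40mm [-0.041  0.023  0.025]
```

View pics/p1.png

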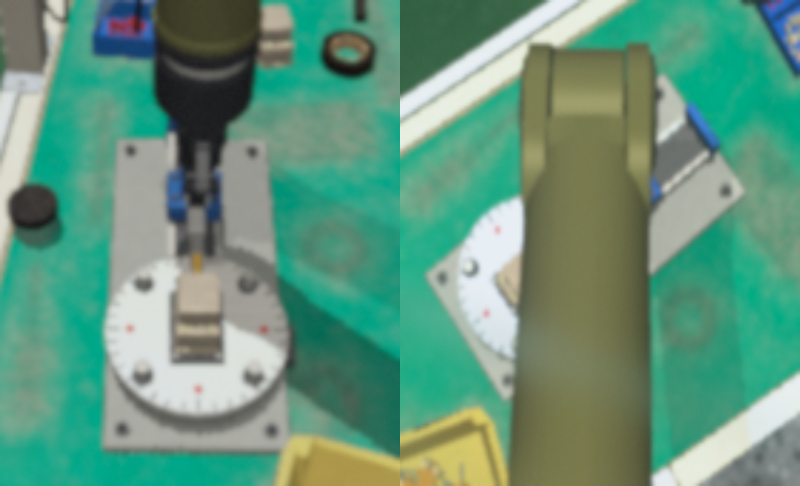

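The left half shows the shut fingers at (200,170), between the block and the post and above the barrel. The table is undisturbed. Now I'll push back.

```bash
python3 -m crank '[0,0,0,0,0.12,0,1, 0,0,0,0,0.12,0,1, 0,0,0,0,0.12,0,1, 0,0,0,0,0.12,0,1, 0,0,0,0,0.12,0,1, 0,0,0,0,0.08,0,1, 0,0,0,0,0.05,0,1, 0,0,0,0,0,0,1]' >/dev/null
python3 h.py
python3 -m crank '[0,0,0,0,0.08,0,1, 0,0,0,0,0.08,0,1, 0,0,0,0,0.08,0,1, 0,0,0,0,0.08,0,1, 0,0,0,0,0.05,0,1, 0,0,0,0,0.05,0,1, 0,0,0,0,0,0,1, 0,0,0,0,0,0,1]' >/dev/null
python3 h.py .1385 0 .092
```

```text
t 4.4 base xy 0.1246 0.0022 z 0.0925 rpy [-1.7991e+02  4.0000e-02  3.6280e+01] Fb -4.9 -1.57 3.22 w -0.0
t 5.2 base xy 0.1395 0.0022 z 0.0924 rpy [-1.7975e+02  1.1000e-01  3.6330e+01] Fb -10.26 -2.68 6.7 w 0.0
tool delta/40mm [-0.055 -0.025  0.01 ]
```

```bash
python3 -m crank '[0,0,0,0,0.05,0,1, 0,0,0,0,0.05,0,1, 0,0,0,0,0,0,1, 0,0,0,0,0,0,1, 0,0,0,0,0,0,1, 0,0,0,0,0,0,1, 0,0,0,0,0,0,1, 0,0,0,0,0,0,1]' >/dev/null
python3 h.py
```

```text
t 6.0 base xy 0.1397 0.0022 z 0.0924 rpy [-179.4     0.25   36.42] Fb -17.17 -5.45 11.41 w 0.0001
```

```bash
python3 -m crank '[0,0,0,0,-0.2,0,1, 0,0,0,0,-0.2,-0.1,1, 0,0,0,0,0,-0.5,1, 0,0,0,0,0,-0.7,1, 0,0,0,0,0,-0.6,1, 0,0,0.95,0,0,0,1, 0,0,0.99,0,0,0,1, 0,0,0.99,0,0,0,1]' >/dev/null
python3 -m crank '[0,0,0.99,0,0,0,1, 0,0,0.99,0,0,0,1, 0,0,0.99,0,0,0,1, 0,0,0.99,0,0,0,1, 0,0,0.99,0,0,0,1, 0,0,0,0,0,0,1, 0,0,0,0,0,0,1, 0,0,0,0,0,0,1]' >/dev/null
python3 h.py -.0247 .0629 .15
```

```text
t 7.6 base xy 0.1305 0.0022 z 0.1686 rpy [ 1.7998e+02 -4.0000e-02 -8.8100e+00] Fb -0.91 -0.4 -0.17 w -0.0001
tool delta/40mm [-1.665 -3.819  0.463]
```

```bash
python3 -m crank '[0,0,0,-0.28,-0.64,0,1, 0,0,0,-0.28,-0.64,0,1, 0,0,0,-0.28,-0.64,0,1, 0,0,0,-0.28,-0.64,0,1, 0,0,0,-0.28,-0.64,0,1, 0,0,0,-0.265,-0.62,0,1, 0,0,0,0,0,0.5,1, 0,0,0,0,0,0.5,1]' >/dev/null
python3 h.py -.0247 .0629 .051
python3 - <<'E'
from h import *
a=env.grab_frame("scene")["image"][130:300,200:340];b=env.grab_frame("top")["image"][130:300,180:340]
c=np.hstack([cv2.resize(a,(400,486)),cv2.resize(b,(400,486))])
cv2.imwrite("pics/p2.png",c[:,:,::-1])
E
```

```text
t 8.4 base xy -0.0256 0.0644 z 0.129 rpy [-1.80e+02 -1.60e-01 -8.68e+00] Fb 0.24 -0.52 0.66 w 0.0
tool delta/40mm [-0.017  0.043  1.951]
```

View pics/p2.png

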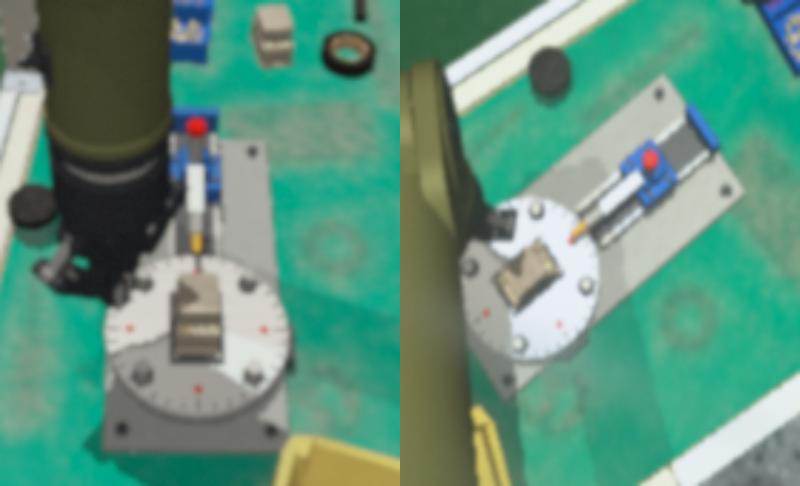

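The table is still in its first detent, with the fingers above the disc between two pins at the top left. The cap is at (651,159) in the right half and there's a gap to the blue end plate, so I'll check the travel.

```bash
python3 - <<'E'
from h import *
f=env.grab_frame("top");im=f["image"].astype(int);r,g,b=im[...,0],im[...,1],im[...,2]
for a,c in blobs((r>130)&(g<90)&(b<100)): 
    p=onz(f,c,.12)[:2]-C
    if abs(p[0])<.25 and abs(p@ey)<.05: print(a,c,(p@ex).round(4),(p@ey).round(4))
f=env.grab_frame("scene");im=f["image"].astype(int);r,g,b=im[...,0],im[...,1],im[...,2]
for a,c in blobs((r>130)&(g<90)&(b<100)):
    p=onz(f,c,.12)[:2]-C
    if abs(p[0])<.25 and abs(p@ey)<.05: print(a,c,(p@ex).round(4),(p@ey).round(4))
E
```

```text
10 [279.5, 187.2] 0.1567 -0.0036
38 [268.3, 173.8] 0.1559 0.0018
```

Both views put the post at about 0.160 m after scale correction, so the slide is on its stop. I'll descend beside the pin.

```bash
python3 -m crank '[0,0,0,0,0.04,0.4,1, 0,0,0,0,0,0.5,1, 0,0,0,0,0,0.5,1, 0,0,0,0,0,0.3,1, 0,0,0,0,0,0.2,1, 0,0,0,0,0,0,1, 0,0,0,0,0,0,1, 0,0,0,0,0,0,1]' >/dev/null
python3 h.py -.0247 .0629 .051
```

```text
t 9.4 base xy -0.0233 0.0627 z 0.0536 rpy [-1.7999e+02 -1.1000e-01 -8.8900e+00] Fb -0.65 1.08 -0.01 w 0.0001
tool delta/40mm [-0.021 -0.027  0.064]
```

```bash
python3 -m crank '[0,0,0,-0.06,0,0.06,1, 0,0,0,-0.06,0,0,1, 0,0,0,-0.06,0,0,1, 0,0,0,-0.06,0,0,1, 0,0,0,0,0,0,1, 0,0,0,0,0,0,1, 0,0,0,0,0,0,1, 0,0,0,0,0,0,1]' >/dev/null
python3 h.py -.0318 .0559 .051
python3 -m crank '[0,0,0,-0.05,0,0,1, 0,0,0,-0.05,0,0,1, 0,0,0,0,0,0,1, 0,0,0,0,0,0,1, 0,0,0,0,0,0,1, 0,0,0,0,0,0,1, 0,0,0,0,0,0,1, 0,0,0,0,0,0,1]' >/dev/null
python3 h.py
```

```text
t 10.2 base xy -0.0303 0.0555 z 0.0503 rpy [-1.8e+02 -4.0e-02 -8.9e+00] Fb 1.73 1.92 0.31 w 0.0002
tool delta/40mm [-0.018 -0.033 -0.018]
t 11.0 base xy -0.0321 0.0538 z 0.0505 rpy [-179.96   -0.24   -8.91] Fb 4.3 4.94 -3.31 w -0.0001
```

```bash
python3 -m crank '[0,0,-0.6,-0.093,-0.0255,0,1, 0,0,-0.6,-0.093,-0.0255,0,1, 0,0,-0.6,-0.093,-0.0255,0,1, 0,0,-0.6,-0.093,-0.0255,0,1, 0,0,-0.6,-0.093,-0.0255,0,1, 0,0,-0.6,-0.093,-0.0255,0,1, 0,0,0,0,0,0,1, 0,0,0,0,0,0,1]' >/dev/null
cat >> h.py <<'E'
    s=env.observe();p=s["ee_pos"][:2]-C;ps=np.radians(s["eef_rot"][2])
    th=np.radians(s["eef_rot"][2]+8.9) ; t=-np.array([np.cos(ps),np.sin(ps)]);n=np.array([-np.sin(ps),np.cos(ps)])
    print("arc: yaw turn",th.round(3),"radial",(p@n).round(4),"tang",(p@t).round(4),"pin angle est",(th+(p@t+.0178)/.062).round(3))
E
python3 h.py
```

```text
t 11.8 base xy -0.0518 0.0377 z 0.05 rpy [-1.800e+02  6.000e-02  1.166e+01] Fb 0.28 -0.28 -0.6 w -0.0003
arc: yaw turn 0.359 radial 0.0627 tang -0.0129 pin angle est 0.438
```

```bash
python3 -m crank '[0,0,-0.6,-0.093,-0.0195,0,1, 0,0,-0.6,-0.093,-0.0195,0,1, 0,0,-0.6,-0.093,-0.0195,0,1, 0,0,-0.6,-0.093,-0.0195,0,1, 0,0,-0.6,-0.093,-0.0195,0,1, 0,0,-0.6,-0.093,-0.0195,0,1, 0,0,-0.6,-0.093,-0.0195,0,1, 0,0,0,0,0,0,1]' >/dev/null
python3 h.py
python3 - <<'E'
from h import *
a=env.grab_frame("scene")["image"][130:300,200:340];b=env.grab_frame("top")["image"][130:300,180:340]
c=np.hstack([cv2.resize(a,(400,486)),cv2.resize(b,(400,486))])
cv2.imwrite("pics/p3.png",c[:,:,::-1])
E
```

```text
t 12.6 base xy -0.063 0.0139 z 0.0501 rpy [-1.7999e+02  4.0000e-02  3.5730e+01] Fb 0.11 -0.14 -0.38 w -0.0002
arc: yaw turn 0.779 radial 0.0631 tang -0.0135 pin angle est 0.848
```

View pics/p3.png

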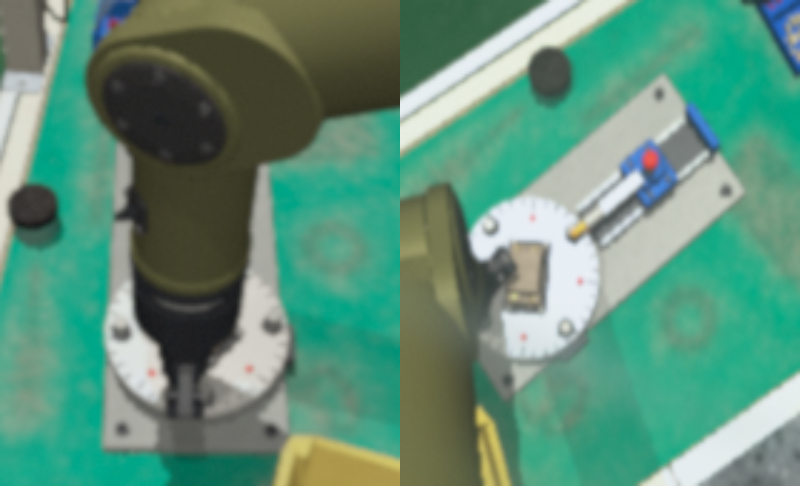

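The table is about 0.85 rad round, with pins seen at (121,330) and (272,325), and the slide is still back. I'll continue and then go slowly over the crest.

```bash
python3 -m crank '[0,0,-0.6,-0.093,-0.0195,0,1, 0,0,-0.6,-0.093,-0.0195,0,1, 0,0,-0.6,-0.093,-0.0195,0,1, 0,0,-0.6,-0.093,-0.0195,0,1, 0,0,-0.6,-0.093,-0.0195,0,1, 0,0,-0.6,-0.093,-0.0195,0,1, 0,0,0,0,0,0,1, 0,0,0,0,0,0,1]' >/dev/null
python3 h.py
python3 -m crank '[0,0,-0.25,-0.039,-0.008,0,1, 0,0,-0.25,-0.039,-0.008,0,1, 0,0,-0.25,-0.039,-0.008,0,1, 0,0,0,0,0,0,1, 0,0,0,0,0,0,1, 0,0,0,0,0,0,1, 0,0,0,0,0,0,1, 0,0,0,0,0,0,1]' >/dev/null
python3 h.py
```

```text
t 13.5 base xy -0.0643 -0.0078 z 0.0503 rpy [ 1.7997e+02 -3.0000e-02  5.6310e+01] Fb 0.75 1.43 -0.41 w -0.0001
arc: yaw turn 1.138 radial 0.0631 tang -0.0149 pin angle est 1.184
t 14.3 base xy -0.0648 -0.0093 z 0.0505 rpy [179.86  -0.34  60.83] Fb -1.54 9.81 -5.21 w -0.0
arc: yaw turn 1.217 radial 0.0627 tang -0.0187 pin angle est 1.203
```

```bash
python3 -m crank '[0,0,-0.2,-0.032,-0.008,0,1, 0,0,-0.2,-0.032,-0.008,0,1, 0,0,0,0,0,0,1, 0,0,0,0,0,0,1, 0,0,0,0,0,0,1, 0,0,0,0,0,0,1, 0,0,0,0,0,0,1, 0,0,0,0,0,0,1]' >/dev/null
python3 h.py
python3 - <<'E'
from h import *
a=env.grab_frame("scene")["image"][130:300,200:340];b=env.grab_frame("top")["image"][130:300,180:340]
c=np.hstack([cv2.resize(a,(400,486)),cv2.resize(b,(400,486))])
cv2.imwrite("pics/p4.png",c[:,:,::-1])
E
```

```text
t 15.1 base xy -0.0629 -0.0157 z 0.0502 rpy [1.7999e+02 2.0000e-02 6.3000e+01] Fb -0.4 2.99 1.61 w 0.0002
arc: yaw turn 1.255 radial 0.0632 tang -0.0144 pin angle est 1.309
```

View pics/p4.png

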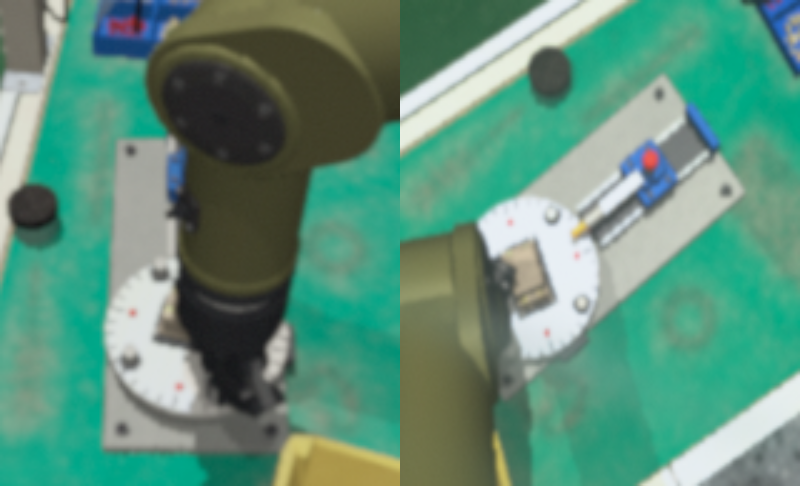

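The left half shows pins at (160,270) and (130,355). The right half shows pins at (552,214) and (582,302), with the slide still back. I'll compute the table angle.

```bash
python3 - <<'E'
from h import *
for n,L in(("scene",[(256,224),(245.5,253.5)]),("top",[(240.8,204.7),(252.8,235.4)])):
    f=env.grab_frame(n)
    for u in L:
        p=onz(f,u,.063)[:2]-C;print(n,np.degrees(np.arctan2(p@ey,p@ex)).round(1),np.linalg.norm(p).round(4))
E
```

```text
scene 33.9 0.055
scene 122.9 0.0639
top 27.1 0.0622
top -59.4 0.0637
```

```bash
python3 -m crank '[0,0,-0.2,-0.032,-0.008,0,1, 0,0,-0.2,-0.032,-0.008,0,1, 0,0,0,0,0,0,1, 0,0,0,0,0,0,1, 0,0,0,0,0,0,1, 0,0,0,0,0,0,1, 0,0,0,0,0,0,1, 0,0,0,0,0,0,1]' >/dev/null
python3 h.py
python3 -m crank '[0,0,-0.2,-0.032,-0.008,0,1, 0,0,-0.2,-0.032,-0.008,0,1, 0,0,0,0,0,0,1, 0,0,0,0,0,0,1, 0,0,0,0,0,0,1, 0,0,0,0,0,0,1, 0,0,0,0,0,0,1, 0,0,0,0,0,0,1]' >/dev/null
python3 h.py
```

```text
t 16.1 base xy -0.0625 -0.0185 z 0.0499 rpy [-1.7997e+02  3.0000e-02  6.5300e+01] Fb -0.3 0.14 0.4 w -0.0001
arc: yaw turn 1.295 radial 0.0636 tang -0.0144 pin angle est 1.35
t 16.9 base xy -0.0617 -0.0207 z 0.0501 rpy [1.800e+02 1.000e-02 6.759e+01] Fb 0.7 0.44 0.5 w 0.0001
arc: yaw turn 1.335 radial 0.0635 tang -0.0145 pin angle est 1.388
```

Force is gone, so it has probably snapped. I'll retreat a little up and look.

```bash
python3 -m crank '[0,0,0,0.3,0,0,1, 0,0,0,0,0,-0.5,1, 0,0,0,0,0,-0.8,1, 0,0,0,0,0,-0.8,1, 0,0,0,0,0,-0.8,1, 0,0,0,0.5,-0.6,-0.4,1, 0,0,0,0.5,-0.6,0,1, 0,0,0,0.5,-0.6,0,1]' >/dev/null
python3 h.py
python3 - <<'E'
from h import *
a=env.grab_frame("scene")["image"][130:300,200:340];b=env.grab_frame("top")["image"][130:300,180:340]
c=np.hstack([cv2.resize(a,(400,486)),cv2.resize(b,(400,486))])
cv2.imwrite("pics/p5.png",c[:,:,::-1])
E
```

```text
t 17.7 base xy -0.1616 0.0036 z 0.1829 rpy [ 1.799e+02 -2.000e-02  6.756e+01] Fb -0.61 -0.47 -0.23 w -0.0003
arc: yaw turn 1.334 radial 0.136 tang -0.0874 pin angle est 0.213
```

View pics/p5.png

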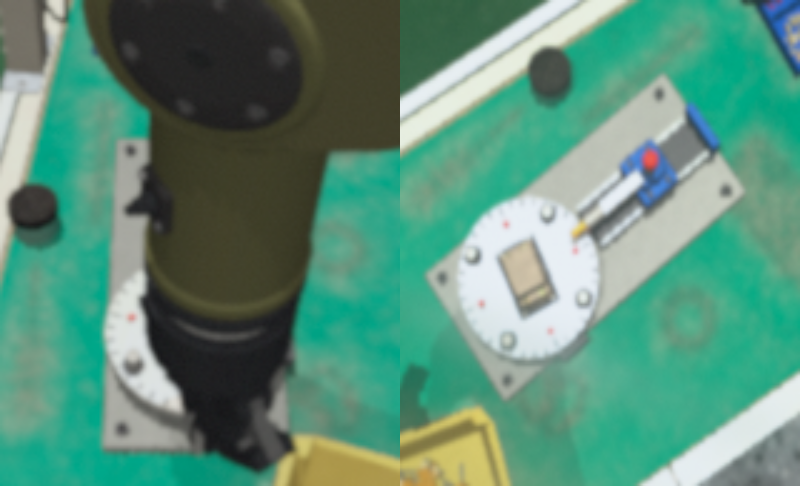

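The right half shows all four pins, at (548,213), (472,254), (508,340) and (583,298). I'll work out the exact angle.

```bash
python3 - <<'E'
from h import *
f=env.grab_frame("top")
P=np.array([onz(f,(180+(x-400)/2.5,130+y/2.859),.063)[:2] for x,y in[(548,212.5),(472,253.5),(508,339.5),(583,297.5)]])
c=P.mean(0);print(c);d=P-c
print(np.degrees(np.arctan2(d@ey,d@ex)).round(1),np.linalg.norm(d,axis=1).round(4))
E
```

```text
[ 0.52416405 -0.04591283]
[  33.4  124.  -145.8  -56.2] [0.0613 0.0618 0.061  0.0609]
```

The table is at about 1.376 rad, right on the crest, so it hasn't snapped yet. I'll go back and push slightly farther.

```bash
python3 h.py -.0669 -.0122 .12
python3 -m crank '[0,0,0,-0.5,0.6,0,1, 0,0,0,-0.5,0.6,0,1, 0,0,0,-0.5,0.6,0,1, 0,0,0,0,0,0.4,1, 0,0,0,0,0,0.4,1, 0,0,0,0,0,0.4,1, 0,0,0,0,0,0.4,1, 0,0,0,0,0,0,1]' >/dev/null
python3 h.py -.0669 -.0122 .05
```

```text
t 17.85 base xy -0.1624 0.0035 z 0.1823 rpy [1.7993e+02 4.0000e-02 6.7820e+01] Fb 0.04 0.34 0.24 w -0.0001
tool delta/40mm [-1.589  1.823  1.562]
arc: yaw turn 1.339 radial 0.1363 tang -0.0884 pin angle est 0.2
t 18.65 base xy -0.068 -0.0125 z 0.1158 rpy [-1.7974e+02  7.0000e-02  6.7520e+01] Fb -0.25 -0.03 0.19 w 0.0
tool delta/40mm [-0.007  0.035  1.645]
arc: yaw turn 1.334 radial 0.0646 tang -0.0248 pin angle est 1.221
```

```bash
python3 -m crank '[0,0,0,0,0.03,0.4,1, 0,0,0,0,0,0.4,1, 0,0,0,0,0,0.4,1, 0,0,0,0,0,0.3,1, 0,0,0,0,0,0.13,1, 0,0,0,0,0,0,1, 0,0,0,-0.1,0,0,1, 0,0,0,-0.1,0,0,1]' >/dev/null
python3 h.py
python3 -m crank '[0,0,0,-0.05,0,0,1, 0,0,0,-0.03,0,0,1, 0,0,-0.2,-0.03,-0.008,0,1, 0,0,-0.2,-0.03,-0.008,0,1, 0,0,0,0,0,0,1, 0,0,0,0,0,0,1, 0,0,0,0,0,0,1, 0,0,0,0,0,0,1]' >/dev/null
python3 h.py
python3 - <<'E'
from h import *
f=env.grab_frame("top");c=cv2.resize(f["image"][190:280,190:270],None,fx=6,fy=6,interpolation=2);cv2.imwrite("pics/p6.png",c[:,:,::-1])
E
```

```text
t 19.45 base xy -0.0622 -0.0164 z 0.0536 rpy [ 1.7992e+02 -1.0000e-02  6.7610e+01] Fb 0.25 -0.07 -0.15 w -0.0
arc: yaw turn 1.335 radial 0.0616 tang -0.0185 pin angle est 1.323
t 20.25 base xy -0.0605 -0.0218 z 0.0528 rpy [-179.99    0.     69.89] Fb 0.15 0.17 -0.72 w -0.0001
arc: yaw turn 1.375 radial 0.0624 tang -0.0156 pin angle est 1.411
```

View pics/p6.png

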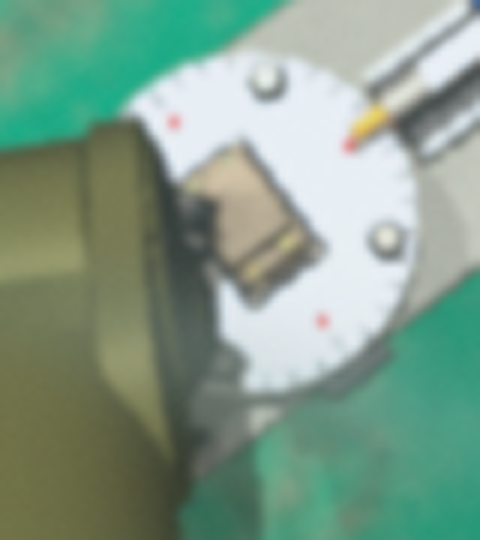

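The table has snapped: the red index dot (349,146) lines up with the feeler, and the pins (266,80) and (388,239) coincide with their starting positions, so it's at 1.571. I'll retreat, move behind the post and estimate where the face stands.

```bash
python3 -m crank '[0,0,0,0.3,0,0,1, 0,0,0,0,0,-0.5,1, 0,0,0,0,0,-0.8,1, 0,0,0,0,0,-0.8,1, 0,0,0,0,0,-0.8,1, 0,0,0.99,0,0,-0.3,1, 0,0,0.99,0,0,0,1, 0,0,0.99,0,0,0,1]' >/dev/null
python3 -m crank '[0,0,0.99,0,0,0,1, 0,0,0.99,0,0,0,1, 0,0,0.95,0,0,0,1, 0,0,0,0,0,0,1, 0,0,0,0,0,0,1, 0,0,0,0,0,0,1, 0,0,0,0,0,0,1, 0,0,0,0,0,0,1]' >/dev/null
python3 h.py .2 0 .17
python3 - <<'E'
from h import *
f=env.grab_frame("top")
def bp(u,z): p=onz(f,u,z)[:2]-C;return (p@ex).round(4),(p@ey).round(4)
q=lambda x,y:(190+(x+.5)/6-.5,190+(y+.5)/6-.5)
for u in[(243,140),(322,247),(180,188),(258,305)]: print("blk",bp(q(*u),.101),bp(q(*u),.06))
print("tip",bp(q(352,142),.071))
E
```

```text
t 21.9 base xy -0.0671 -0.0118 z 0.1809 rpy [1.7999e+02 1.0000e-02 3.6120e+01] Fb -0.66 -0.02 -0.33 w 0.0002
tool delta/40mm [0.292 6.677 0.273]
arc: yaw turn 0.786 radial 0.0671 tang 0.0118 pin angle est 1.263
blk (np.float64(0.0197), np.float64(0.0219)) (np.float64(0.0201), np.float64(0.0282))
blk (np.float64(0.0194), np.float64(-0.0343)) (np.float64(0.0199), np.float64(-0.03))
blk (np.float64(-0.0134), np.float64(0.0215)) (np.float64(-0.0142), np.float64(0.0278))
blk (np.float64(-0.0162), np.float64(-0.0376)) (np.float64(-0.0171), np.float64(-0.0335))
tip (np.float64(0.0571), np.float64(-0.0026))
```

```bash
python3 -m crank '[0,0,0,0.037,0.84,0,1, 0,0,0,0.037,0.84,0,1, 0,0,0,0.037,0.84,0,1, 0,0,0,0.037,0.84,0,1, 0,0,0,0.037,0.84,0,1, 0,0,0,0.037,0.84,0,1, 0,0,0,0.037,0.84,0,1, 0,0,0,0.037,0.8,0,1]' >/dev/null
python3 -m crank '[0,0,0,0,0,0.3,1, 0,0,0,0,0,0.5,1, 0,0,0,0,0,0.5,1, 0,0,0,0,0,0.4,1, 0,0,0,0,0,0.3,1, 0,0,0,0,0,0.2,1, 0,0,0,0,0,0,1, 0,0,0,0,0,0,1]' >/dev/null
python3 h.py .18 0 .092
python3 - <<'E'
from h import *
f=env.grab_frame("scene");im=f["image"].astype(int);r,g,b=im[...,0],im[...,1],im[...,2]
for a,c in blobs((r>130)&(g<90)&(b<100)):
    p=onz(f,c,.12)[:2]-C
    if abs(p@ey)<.05: print(a,c,(p@ex).round(4),(p@ey).round(4))
E
```

```text
t 23.55 base xy 0.2004 0.0003 z 0.0935 rpy [ 1.7996e+02 -3.0000e-02  3.6090e+01] Fb -0.43 0.29 -0.28 w 0.0002
tool delta/40mm [-0.008 -0.509  0.037]
arc: yaw turn 0.785 radial -0.2004 tang -0.0003 pin angle est 1.067
14 [268.5, 174.3] 0.1542 0.0013
```

```bash
python3 -m crank '[0,0,0,0,-0.1,0,1, 0,0,0,0,-0.1,0,1, 0,0,0,0,-0.1,0,1, 0,0,0,0,-0.1,0,1, 0,0,0,0,-0.1,0,1, 0,0,0,0,-0.1,0,1, 0,0,0,0,0,0,1, 0,0,0,0,0,0,1]' >/dev/null
python3 h.py
python3 -m crank '[0,0,0,0,-0.07,0,1, 0,0,0,0,-0.07,0,1, 0,0,0,0,-0.07,0,1, 0,0,0,0,-0.07,0,1, 0,0,0,0,-0.07,0,1, 0,0,0,0,-0.07,0,1, 0,0,0,0,0,0,1, 0,0,0,0,0,0,1]' >/dev/null
python3 h.py
```

```text
t 24.4 base xy 0.177 0.0 z 0.0932 rpy [ 1.799e+02 -4.000e-02  3.606e+01] Fb 3.93 0.72 -0.23 w -0.0003
arc: yaw turn 0.785 radial -0.177 tang -0.0002 pin angle est 1.069
t 25.2 base xy 0.1599 0.0 z 0.0932 rpy [ 1.7995e+02 -2.0000e-02  3.6060e+01] Fb 3.97 0.83 0.05 w 0.0003
arc: yaw turn 0.785 radial -0.1599 tang -0.0001 pin angle est 1.07
```

```bash
python3 -m crank '[0,0,0,0,-0.05,0,1, 0,0,0,0,-0.05,0,1, 0,0,0,0,-0.05,0,1, 0,0,0,0,-0.05,0,1, 0,0,0,0,-0.05,0,1, 0,0,0,0,-0.05,0,1, 0,0,0,0,0,0,1, 0,0,0,0,0,0,1]' >/dev/null
python3 h.py|head -1
for i in 1 2; do python3 -m crank '[0,0,0,0,-0.02,0,1, 0,0,0,0,-0.02,0,1, 0,0,0,0,0,0,1, 0,0,0,0,0,0,1, 0,0,0,0,0,0,1, 0,0,0,0,0,0,1, 0,0,0,0,0,0,1, 0,0,0,0,0,0,1]' >/dev/null
python3 h.py|head -1; done
```

```text
t 26.0 base xy 0.1477 0.0 z 0.0931 rpy [ 1.7997e+02 -1.0000e-02  3.6080e+01] Fb 4.62 0.99 0.08 w 0.0004
t 26.8 base xy 0.1461 0.0 z 0.0931 rpy [ 1.7996e+02 -1.0000e-02  3.6070e+01] Fb 4.7 0.92 0.51 w 0.0001
t 27.6 base xy 0.1444 0.0 z 0.0931 rpy [ 1.7997e+02 -1.0000e-02  3.6080e+01] Fb 5.22 0.78 0.72 w 0.0001
```

```bash
python3 -m crank '[0,0,0,0,-0.02,0,1, 0,0,0,0,-0.02,0,1, 0,0,0,0,0,0,1, 0,0,0,0,0,0,1, 0,0,0,0,0,0,1, 0,0,0,0,0,0,1, 0,0,0,0,0,0,1, 0,0,0,0,0,0,1]' >/dev/null
python3 h.py|head -1
python3 -m crank '[0,0,0,0,-0.02,0,1, 0,0,0,0,-0.02,0,1, 0,0,0,0,0,0,1, 0,0,0,0,0,0,1, 0,0,0,0,0,0,1, 0,0,0,0,0,0,1, 0,0,0,0,0,0,1, 0,0,0,0,0,0,1]' >/dev/null
python3 h.py|head -1
```

```text
t 28.4 base xy 0.1426 0.0001 z 0.0931 rpy [ 1.7998e+02 -1.0000e-02  3.6090e+01] Fb 5.51 0.05 2.27 w -0.0
t 29.2 base xy 0.1415 0.0 z 0.0931 rpy [ 1.7993e+02 -2.0000e-02  3.6070e+01] Fb 5.89 1.22 0.18 w 0.0002
```

```bash
python3 -m crank '[0,0,0,0,-0.02,0,1, 0,0,0,0,-0.02,0,1, 0,0,0,0,0,0,1, 0,0,0,0,0,0,1, 0,0,0,0,0,0,1, 0,0,0,0,0,0,1, 0,0,0,0,0,0,1, 0,0,0,0,0,0,1]' >/dev/null
python3 - <<'E'
from h import *
st()
for n in("top","scene"):
    f=env.grab_frame(n);im=f["image"].astype(int);r,g,b=im[...,0],im[...,1],im[...,2]
    m=(r>150)&(r-b>70)&(g>90)
    for a,c in blobs(m,3):
        p=onz(f,c,.071)[:2]-C
        if np.linalg.norm(p)<.1:
            ys,xs=np.where(m);B=[(onz(f,(x,y),.071)[:2]-C)@ex for x,y in zip(xs,ys) if np.hypot(x-c[0],y-c[1])<12]
            print(n,a,c,(p@ex).round(4),(p@ey).round(4),min(B).round(4),max(B).round(4))
E
```

```text
t 30.0 base xy 0.1402 0.0 z 0.0931 rpy [ 1.7991e+02 -3.0000e-02  3.6060e+01] Fb 6.44 0.81 1.13 w 0.0
top 13 [238.0, 219.6] 0.0261 0.0001 0.0198 0.0327
```

```bash
python3 -m crank '[0,0,0,0,-0.025,0,1, 0,0,0,0,-0.025,0,1, 0,0,0,0,0,0,1, 0,0,0,0,0,0,1, 0,0,0,0,0,0,1, 0,0,0,0,0,0,1, 0,0,0,0,0,0,1, 0,0,0,0,0,0,1]' >/dev/null
cat > tip.py <<'E'
from h import *
st()
f=env.grab_frame("top");K,d,R,e=cam(f)
im=f["image"].astype(np.float32)
# brass-ness profile (r-b) and brightness along the feeler axis
for x in np.arange(.008,.056,.002):
    u=proj(f,[*(C+x*ex),.071]);p=cv2.getRectSubPix(im,(1,1),tuple(map(float,u))).ravel()
    print(f"{x*1000:.0f}:{p[0]-p[2]:.0f}/{p.mean():.0f}",end=" ")
print()
E
python3 tip.py
```

```text
t 30.9 base xy 0.1384 0.0001 z 0.0931 rpy [ 1.7989e+02 -4.0000e-02  3.6060e+01] Fb 6.16 2.09 1.2 w 0.0001
8:41/192 10:40/193 12:40/190 14:38/178 16:39/156 18:61/142 20:100/144 22:118/158 24:128/170 26:126/175 28:118/176 30:102/177 32:69/185 34:37/195 36:15/205 38:9/210 40:9/209 42:10/213 44:10/209 46:10/211 48:10/209 50:10/207 52:7/203 54:3/195
```

```bash
python3 - <<'E'
from h import *
f=env.grab_frame("top");im=cv2.imread("pics/p6.png")[:,:,::-1].astype(np.float32)
for x in np.arange(.05,.086,.002):
    u=proj(f,[*(C+x*ex),.071]);u=((u-[190,190])+.5)*6-.5
    p=cv2.getRectSubPix(im,(5,5),tuple(map(float,u))).mean((0,1))
    print(f"{x*1000:.0f}:{p[0]-p[2]:.0f}/{p.mean():.0f}",end=" ")
E
```

```text
50:-9/236 52:3/228 54:21/215 56:36/202 58:53/191 60:79/182 62:109/176 64:123/176 66:124/177 68:121/178 70:123/178 72:123/177 74:113/177 76:77/182 78:36/195 80:14/207 82:7/215 84:6/215
```

The brass has shortened from about 17 mm to about 13 mm, so the feeler is pressed in around 4 mm, mid-range. I'll back off and recheck.

```bash
python3 -m crank '[0,0,0,0,0.05,0,1, 0,0,0,0,0.1,0,1, 0,0,0,0,0.3,0,1, 0,0,0,0,0.3,0,1, 0,0,0,0,0,-0.5,1, 0,0,0,0,0,-0.8,1, 0,0,0,0,0,-0.8,1, 0,0,0,0,0,0,1]' >/dev/null; python3 tip.py
python3 - <<'E'
from h import *
f=env.grab_frame("top")
for n in ("top","scene"):
    f=env.grab_frame(n);im=f["image"].astype(int);r,g,b=im[...,0],im[...,1],im[...,2]
    for z,m in((.12,(r>130)&(g<90)&(b<100)),(.063,(im.max(2)<70))):
      for a,c in blobs(m,6):
        p=onz(f,c,z)[:2]-C
        if np.linalg.norm(p)<.17: print(n,z,a,c,(p@ex).round(4),(p@ey).round(4))
E
```

```text
t 31.8 base xy 0.17 0.0019 z 0.182 rpy [179.65  -0.29  36.05] Fb -0.62 1.35 -0.01 w -0.0
8:40/193 10:39/194 12:39/191 14:38/179 16:39/158 18:60/143 20:98/145 22:115/160 24:126/171 26:124/177 28:115/177 30:100/178 32:68/185 34:37/195 36:14/207 38:8/211 40:8/210 42:9/213 44:9/209 46:10/212 48:9/210 50:8/209 52:5/208 54:-2/217 
scene 0.12 30 [268.6, 187.4] 0.112 0.0018
scene 0.063 6 [272.7, 192.5] 0.1438 -0.0115
```

```bash
python3 -m crank '[0,0,0,0,0,-0.3,1, 0,0,0,0,0,0,1, 0,0,0,0,0,0,1, 0,0,0,0,0,0,1, 0,0,0,0,0,0,1, 0,0,0,0,0,0,1, 0,0,0,0,0,0,1, 0,0,0,0,0,0,1]' >/dev/null; python3 -c "
from workcell import env
print(env.sign_off())"
```

```text
the job is handed in; nothing more can be done
None
```

I handed the job in; sign-off returned no verdict. By camera and force readings, the slide went back to its stop and the table clicked into the next detent. The feeler now bears on the new face, pressed in about 4–6 mm (roughly 3–4 N by the spring figures), with the arm clear and no sign of the other items having moved.

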